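# Seat the filter drawer and test the sprung cover of a setter's dust box

## Robot

A 7-joint arm with a two-finger parallel gripper is mounted at the origin on the work surface. World frame = base frame: x ahead of the robot, y to its left, z up, the work surface at z = 0. Lengths are in m, angles in rad, forces in N, time in s.
With the tool pointing down it reaches from about 0.4 to 0.875 m from the base axis. Payload 6.5 kg.
Tool frame: the origin (TCP) lies at the very end of the fingers, on their centre line; the grasp point (between the pads) lies 19 mm behind it; z points along the fingers, x is the direction in which the jaws open and shut, and the axes are right-handed (so a half turn about z gives the same grasp; the last joint's range is limited). The gripper opens to 88 mm and grips with 3 to 60 N. Pads are 18 mm wide; open, the fingers measure 123 mm over their backs; the gripper's body (75 mm by 187 mm) begins 45 mm behind the grasp point.
Start: joints at [-1.364, 0.536, -0.004, 1.538, 0.003, 1.067, -0.071], TCP at [0.175, 0.626, 0.239] pointing down, gripper open.
Joint ranges: [-2.7, 2.7], [-0.37, 2.16], [-1.27, 1.26], [0.24, 2.4], [-1.31, 4.45], [0.19, 1.91], [-2.76, 2.76]. Speed limits (rad/s): [2.39, 2.39, 3.14, 3.14, 3.14, 3.14, 3.14].

## Interface

Orientations are given as a rotation vector (axis times angle).
In Python, from rig import bot, imaging gives the robot as it stands.
- The arm moves only by the tool play_rows, never from a script. Its argument "commands" is a list of rows, each a list of 6 numbers: the shift along the tool's x, y, z in mm, then the turn, a rotation vector about the tool's x, y, z in rad. In form: [[dx, dy, dz, wx, wy, wz], ...]. A call has 1 to 20 rows; each row is the pose to reach, as a shift and turn from the pose commanded when the call began, along the tool's axes at that moment; what a row does not reach only later rows make up. A row lasts 1/8 s, in which the tool goes at most 62.5 mm and 10.7 degrees, less where a joint would pass 70% of its speed; a pose out of reach is approached as far as the arm can. A call with a gripper value outside its range is refused whole. "fingers" is the finger opening in mm, from 0 to 88.1, set as the call begins (left out, the last holds). The fingers move at their own pace and stop on an object; "force" is the grip in N (left out, the last holds). Time passes only in rows, so rows that repeat a pose let the fingers close. It gives the time, the measured TCP pose, the force and the opening at its end, in the units of the state.
- bot.observe(): the state, without advancing time (a new reading comes with each control period).
- imaging.camera(name): name is "scene" or "side" or "wrist"; returns the picture (420x560x3 uint8, blue, green, red); there is no depth.
- imaging.calibration(name): a dict with "camera_matrix" (3x3 intrinsics, pixels), "R" (3x3) and "t" (3): a world point X has camera coordinates R X + t. Camera axes: x right, y down, z forward; pixel columns grow to the right and rows downward; lengths in m; the calibration is good to about 2 mm. A picture is of the moment at which its call begins: read the wrist's pose just before it. calibration takes no time and is no camera call; for the wrist camera it gives the pose at the moment of the call.
- bot.hand_in(): hands the job in, once; it reports no verdict.
Trained networks look in the newest picture that a camera, given by its name, has taken for a name from the list of things; names that differ only in an ending like _2 or _b are one class to them, and where a whole thing is asked for, a point or a joint stands for the part that bears it (a point fixed in the world has none). Each returns a list of dicts, best first, with "conf" (0 to 1); they miss things now and then, are a little off and sometimes report something else, mostly with a low value. They report only what shows in the picture. A call takes as long as a camera call.
- imaging.masks_of(camera, name): "region" (420x560 bool, what is visible of it) and "location" ([row, column] in pixels, amid what is visible of it).
The state is a dict: "t": time; "joints": joint angles; "dq": joint speeds; "tau": joint torques, N m; "tool_pos": TCP position; "tcp_rot": TCP orientation; "ft_force": force on the tool from outside, world axes, zero at the start; "wrist_torque": the same for the moment, N m; "gripper_width": opening from 0.0 (shut) to 1.0 (fully open).
Only numpy, scipy, OpenCV 4.12 (cv2) and the standard library are available. Lean on these libraries where they do the work, as an engineer would, in place of code of your own. Each camera call takes 0.05 s, during which the arm holds its last target.

## Task

Get the dust box ready for its hinge spring to be set: with the cover still closed, push the filter drawer fully home until it seats at its catch. Then raise the sprung steel cover by its pull bar clearly past its balance point (some ten degrees beyond the sloping brass index bar) without letting it fly up against its stop, bring it back down and finish holding it still in the gripper just below the balance point, about ten degrees short of it, drawer still home. Do not let go at the end, and leave the other things on the bench where they are.

Things in the scene. Friction and masses are not known exactly. Their poses are not given: they have to be found in the camera images.
- dust_box: Blue-grey dust box fixed to the bench, 200 (its x) x 420 (its y) x 120 mm high, origin under its centre. Front is its -x, facing the robot, turned up to 13 degrees. +y half: bay under the hinged steel cover; -y half: closed top over the filter drawer. Outside its +y wall a thin fixed brass index bar (170 x 8 mm) slopes up and forward from the hinge; a cover in line with it is at balance.
- filter_drawer (a joint): Drawer opening, m: 0 = fully home, front against the box; starts 0.05 to 0.10 open, limit 0.12. Pushed in along the dust box's +x. Slides with about 1 N, up to 3 N more over the last 14 mm at a sprung ball catch: let go short of its crest (0.006) the drawer slides back out a little, beyond it (below 0.0045) the catch draws it home and keeps it there. Seated = below 0.004.
- drawer_pull (a point): Centre of the forward face of the drawer's pull, the place to push: dark steel bar 100 mm long (y), 20 mm high, standing solidly 16 mm out from the aluminium drawer front, 85 mm above the table (top edge of the front at 107 mm). Moves with the drawer; when home it is at x -0.128, y -0.104 m in the dust box's frame.
- cover (a joint): Cover angle, rad: 0 closed and level (its start), grows as its near edge rises, stop at 1.2. Balance point at 0.70 (40 degrees, along the index bar): below it the cover falls shut, above it the spring swings it up to the stop. Hardly any hinge friction: it stays nowhere between unless held. Under 2 N at the pull bar moves it.
- cover_hinge (a point): Fixed point on the cover's hinge axis, in line with the middle of the pull bar: x 0.075, y 0.100, z 0.124 m in the dust box's frame. The axis runs along the dust box's y.
- cover_bar (a point): Middle of the cover's round pull bar: 12 mm thick, along the box's y, 108 mm free between two side arms; 49 mm open gap behind it to the cover plate (175 x 190 x 5 mm), free space before and below. At angle a it is 230 cos(a) mm before and 230 sin(a) mm above the hinge; closed, 124 mm above the table. Can be pinched from above across its thickness; it turns in the grip as the cover swings.
- cement_tin: low round aluminium tin of white setting cement, 56 mm across, 21 mm high, standing on the dust box's top behind the drawer; bystander; origin under its centre
- hex_key: L-shaped hex key, 100 x 30 mm, 6 mm thick, lying on the table in front of the lidded bay; bystander; origin at the middle of its long leg, at table height
- mallet: small hammer, 200 mm long, lying beyond the lidded bay's side; bystander
- bench_pin: wooden bench pin, 130 x 60 x 30 mm, lying to the drawer's side; bystander; origin under its centre
- jar: glass jar with steel cap, 56 mm across, 60 mm high, standing beside the drawer bay; bystander; origin under its centre

How it is judged:
By the outcome, as a careful person would: the job done as asked, in the order asked, and still so for the second after the job is handed in, while the arm keeps its last pose, push and grip.
It also fails if it takes over 54 s, if anything falls off the work surface, if the arm or the gripper's body presses on something with over 40 N, if the wrist force passes 120 N, or if a joint passes its speed limit or range.

## Working session

There is one attempt and no reset: what is moved stays moved. The work goes in short steps, Python scripts to look and compute and a tool call to move; the robot and the scene stay as the last step left them, time stands still between calls to the robot, and variables do not carry over. Pictures are saved under pics/ and viewed, and the job is handed in when it is done.

Besides the shell and the picture viewer there is one more tool, called after "Call:" by a JSON object that holds its "name" and its "arguments". play_rows: Moves the arm, as the interface text tells. Its arguments: {"type":"object","properties":{"commands":{"type":"array"},"fingers":{"type":"number"},"force":{"type":"number"}},"required":["commands"]}

```bash
ls; mkdir -p pics
python3 - <<'E'
from rig import bot, imaging
import cv2
s=bot.observe(); print(s)
for n in ["scene","side"]:
    im=imaging.camera(n); cv2.imwrite(f"pics/{n}0.png",im)
    c=imaging.calibration(n); print(n,c)
E
```

```text
pics
{'t': 0.0, 'joints': array([-1.36423049,  0.53717643, -0.00443817,  1.5388293 ,  0.00260447,
        1.06728643, -0.07118237]), 'dq': array([-1.47316251e-03,  1.33837045e-04, -6.94962257e-06,  1.58181164e-03,
       -7.91026039e-04, -6.70444889e-04, -6.86331389e-04]), 'tau': array([-7.95534646e-06, -5.70991588e+01,  9.91268791e-01, -2.51594889e+01,
       -5.61066612e-02,  1.80051522e-02,  1.38717714e-04]), 'tool_pos': array([0.17496422, 0.62539305, 0.23784951]), 'tcp_rot': array([ 2.50186015e+00,  1.89822029e+00, -1.99073548e-03]), 'ft_force': array([ 0.19334973, -0.60157182, -0.3351874 ]), 'wrist_torque': array([-0.03037006, -0.02578469, -0.045985  ]), 'gripper_width': 1.0023862603742697}
scene {'camera_matrix': array([[442.73142259,   0.        , 279.44867978],
       [  0.        , 442.73142259, 214.26875737],
       [  0.        ,   0.        ,   1.        ]]), 'R': array([[ 0.55545851,  0.83153787, -0.00325746],
       [ 0.60137672, -0.40441259, -0.68905479],
       [-0.57429251,  0.38078238, -0.72470193]]), 't': array([-0.36489201, -0.32075824,  1.32636274])}
side {'camera_matrix': array([[473.33912579,   0.        , 274.09028176],
       [  0.        , 473.33912579, 208.45111316],
       [  0.        ,   0.        ,   1.        ]]), 'R': array([[-0.97550303, -0.21984373, -0.00791008],
       [-0.12657155,  0.59031362, -0.79718848],
       [ 0.17992632, -0.77665859, -0.60367869]]), 't': array([0.61160781, 0.17410802, 0.94185435])}
```

View pics/scene0.png

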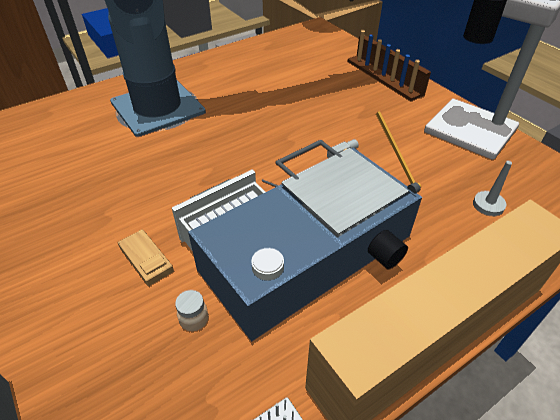

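View pics/side0.png

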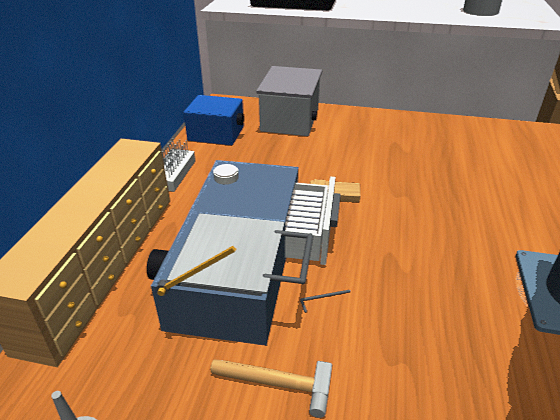

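Run:
```python
from rig import bot, imaging
import cv2, numpy as np
a=cv2.imread("pics/scene0.png"); b=cv2.imread("pics/side0.png")
cv2.imwrite("pics/scz.png",cv2.resize(a[130:350,165:435],None,fx=2.7,fy=2.7,interpolation=cv2.INTER_CUBIC))
cv2.imwrite("pics/siz.png",cv2.resize(b[150:350,140:370],None,fx=2.9,fy=2.9,interpolation=cv2.INTER_CUBIC))
for n in ["scene","side"]:
    imaging.camera(n)
    for k in ["dust_box","filter_drawer","drawer_pull","cover","cover_bar","cement_tin","hex_key"]:
        r=imaging.masks_of(n,k)
        for d in r[:2]:
            m=d["region"]; ys,xs=np.where(m); print(n,k,round(d["conf"],2),np.round(d["location"],1),m.sum(),xs.min(),xs.max(),ys.min(),ys.max())
            np.save(f"pics/m_{n}_{k}.npy",r[0]["region"])
```

```text
scene dust_box 0.83 [228.9 294.4] 27949 172 421 113 340
scene filter_drawer 0.6 [201.1 217.3] 2613 172 263 170 245
scene drawer_pull 0.91 [201.9 215. ] 2741 172 263 170 248
scene cover 0.86 [191.3 342.7] 6038 276 406 141 233
scene cover_bar 0.71 [187.  341.1] 6050 276 407 140 233
scene cement_tin 0.79 [265.2 266.1] 845 251 283 249 279
side dust_box 0.97 [249.8 238.1] 22949 147 341 161 345
side filter_drawer 0.62 [216.2 310.6] 3204 286 339 177 264
side drawer_pull 0.89 [215.6 313.8] 3136 286 340 178 263
side cover 0.65 [253.3 239.4] 6904 169 313 214 292
side cement_tin 0.57 [174.7 228.8] 430 214 238 164 184
side hex_key 0.7 [295.4 321.6] 222 300 350 290 311
```

View pics/scz.png

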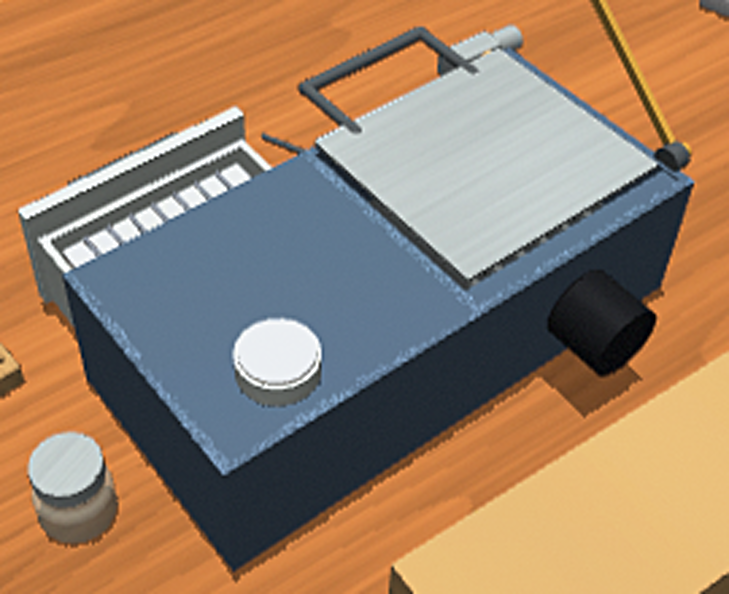

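View pics/siz.png

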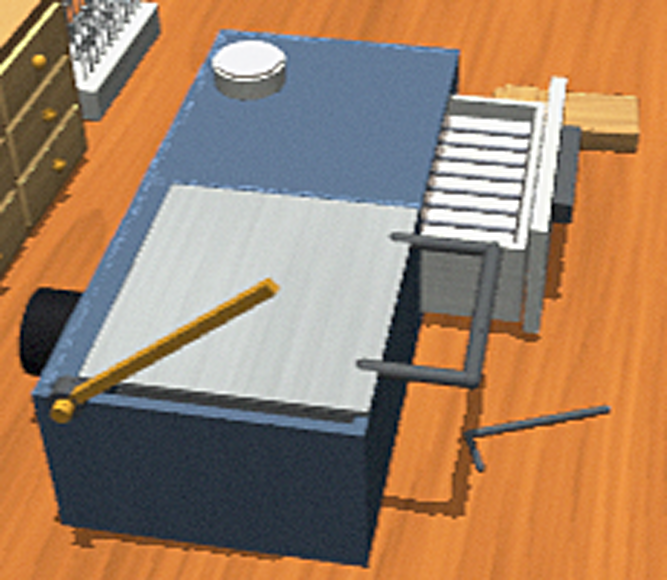

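```bash
cat > h.py <<'E'
import numpy as np
from rig import bot, imaging
from scipy.optimize import least_squares
C={n:imaging.calibration(n) for n in("scene","side")}
def proj(n,X,c=None):
    c=c or C[n]; p=(c["R"]@np.atleast_2d(X).T).T+c["t"]; q=(c["camera_matrix"]@p.T).T; return q[:,:2]/q[:,2:]
def b2w(p,X):
    X=np.atleast_2d(X); c,s=np.cos(p[2]),np.sin(p[2]); return np.c_[p[0]+c*X[:,0]-s*X[:,1],p[1]+s*X[:,0]+c*X[:,1],X[:,2]]
E
python3 - <<'E'
from h import *
B=lambda sx,sy,z:(sx*.1,sy*.21,z)
P=[("scene",B(-1,-1,.12),190.2,230.7),("scene",B(1,-1,.12),247.6,304.8),("scene",B(1,1,.12),421.3,197.8),("scene",B(1,-1,0),252.4,342.6),
("side",B(1,-1,.12),215.9,161),("side",B(-1,-1,.12),298.3,167.2),("side",B(1,1,.12),152.4,286.2),("side",B(-1,1,.12),265.9,300),("side",B(-1,1,0),266.2,345.2),("side",B(1,1,0),161.4,330.3),
("scene",(-.155,.04,.124),276.9,162.6),("scene",(-.155,.16,.124),322,142.2),("side",(-.155,.04,.124),309.7,235.5),("side",(-.155,.16,.124),302.8,281)]
f=lambda p:np.concatenate([proj(n,b2w(p,X))[0]-(u,v) for n,X,u,v in P])
best=None
for y in (0,.2,-.2):
    r=least_squares(f,[.6,y,0],loss="soft_l1",f_scale=2)
    if best is None or r.cost<best.cost: best=r
p=best.x; print(p,np.degrees(p[2]),best.cost); print(f(p).reshape(-1,2).round(1))
for n in C:
    g=lambda q:np.concatenate([proj(n,b2w(q,X))[0]-(u,v) for m,X,u,v in P if m==n])
    print(n,least_squares(g,p,loss="soft_l1",f_scale=2).x)
np.save("box.npy",p)
# drawer from pull front face top corners / front top edge
for d in (.05,.06,.07,.08,.09,.1):
    print(d,"scene frontTop",proj("scene",b2w(p,[(-.112-d,-.204,.107),(-.112-d,-.004,.107)])).round(1).tolist(),"side pulltop",proj("side",b2w(p,[(-.128-d,-.154,.095),(-.128-d,-.054,.095),(-.112-d,-.004,.107)])).round(1).tolist())
print("pull home",b2w(p,(-.128,-.104,.085)),"bar",b2w(p,(-.155,.1,.124)),"hinge",b2w(p,(.075,.1,.124)))
E
```

```text
[0.69558502 0.04405714 0.0535672 ] 3.069174510849349 11.410257073849788
[[-2.1  0. ]
 [ 0.6  0.2]
 [ 0.7 -1.8]
 [-0.6 -1.8]
 [-0.4 -1.7]
 [-0.3 -1. ]
 [-1.9 -0.5]
 [-0.4 -0. ]
 [ 0.6  0. ]
 [-0.2  0.4]
 [ 1.1 -0.6]
 [-1.6 -0.7]
 [ 0.2  0. ]
 [-0.4 -0.6]]
scene [0.69752168 0.04359854 0.0495133 ]
side [0.6947509  0.04438616 0.05267845]
0.05 scene frontTop [[176.6, 214.9], [259.7, 174.3]] side pulltop [[328.8, 191.4], [325.2, 218.5], [315.4, 228.3]]
0.06 scene frontTop [[174.2, 211.9], [257.1, 171.9]] side pulltop [[333.2, 191.8], [329.9, 218.9], [320.4, 228.8]]
0.07 scene frontTop [[171.8, 209.1], [254.5, 169.5]] side pulltop [[337.7, 192.2], [334.7, 219.4], [325.4, 229.3]]
0.08 scene frontTop [[169.5, 206.2], [251.9, 167.1]] side pulltop [[342.1, 192.6], [339.5, 219.9], [330.4, 229.8]]
0.09 scene frontTop [[167.2, 203.4], [249.3, 164.8]] side pulltop [[346.6, 193.0], [344.3, 220.3], [335.5, 230.3]]
0.1 scene frontTop [[165.0, 200.6], [246.8, 162.4]] side pulltop [[351.1, 193.4], [349.2, 220.8], [340.5, 230.8]]
pull home [[ 0.57333695 -0.06664701  0.085     ]] bar [[0.53545319 0.13561476 0.124     ]] hinge [[0.76512329 0.14792932 0.124     ]]
```

```bash
cat >> h.py <<'E'
from scipy.spatial.transform import Rotation as Rot
def tgtR(psi=None):
    psi=np.load("box.npy")[2] if psi is None else psi
    c,s=np.cos(psi),np.sin(psi); return np.array([[c,s,0],[s,-c,0],[0,0,-1.]])
def st():
    s=bot.observe(); return s["tool_pos"],Rot.from_rotvec(s["tcp_rot"]).as_matrix(),s
def rows(wps,pos=None,R=None):
    if pos is None: pos,R,_=st()
    for P,T in wps:
        d=R.T@(np.array(P)-pos)*1000; w=Rot.from_matrix(R.T@T).as_rotvec() if T is not None else np.zeros(3)
        print([round(float(v),1) for v in d]+[round(float(v),3) for v in w])
def onplane(n,u,v,z):
    c=C[n]; r=c["R"].T@np.linalg.solve(c["camera_matrix"],[u,v,1]); o=-c["R"].T@c["t"]; return o+r*(z-o[2])/r[2]
E
python3 - <<'E'
from h import *
p=np.load("box.npy")
for n,u,v,z in(("scene",267,259,.141),("side",226,171,.141),("side",321.6,295.4,.003)):
    X=onplane(n,u,v,z); q=Rot.from_euler("z",-p[2]).apply(X-[p[0],p[1],0]); print(X.round(3),"box",q.round(3))
T=tgtR()
pp,R,s=st(); print(pp,R.round(3))
mid=Rot.from_rotvec
w=b2w(p,(-.128-.070-.0175-.03,-.104,.0))[0]; print(w)
rows([((.40,.36,.23),T),((w[0],w[1],.23),T),((w[0],w[1],.08),T)])
E
```

```text
[ 0.759 -0.093  0.141] box [ 0.056 -0.14   0.141]
[ 0.755 -0.084  0.141] box [ 0.053 -0.132  0.141]
[0.505 0.111 0.003] box [-0.187  0.077  0.003]
[0.17512293 0.62595027 0.23871597] [[ 0.269  0.963  0.   ]
 [ 0.963 -0.269 -0.   ]
 [-0.     0.    -1.   ]]
[ 0.45600549 -0.07293814  0.        ]
[-195.5, 288.2, 8.7, 0.0, -0.0, 1.244]
[-597.4, 458.8, 8.7, 0.0, -0.0, 1.244]
[-597.4, 458.8, 158.7, 0.0, -0.0, 1.244]
```

Call:
{"name": "play_rows", "arguments": {"commands": [[-195,288,9,0,0,1.244],[-195,288,9,0,0,1.244],[-195,288,9,0,0,1.244],[-195,288,9,0,0,1.244],[-195,288,9,0,0,1.244],[-195,288,9,0,0,1.244],[-195,288,9,0,0,1.244],[-597,459,9,0,0,1.244],[-597,459,9,0,0,1.244],[-597,459,9,0,0,1.244],[-597,459,9,0,0,1.244],[-597,459,9,0,0,1.244],[-597,459,9,0,0,1.244],[-597,459,9,0,0,1.244],[-597,459,9,0,0,1.244],[-597,459,9,0,0,1.244],[-597,459,9,0,0,1.244]], "fingers": 0, "force": 40}}

```text
t: 3.02
tool_pos: [0.4563, -0.0709, 0.2296]
tcp_rot: [-3.14, -0.09, 0.0]
ft_force: [-0.3, 0.4, 0.4]
gripper_width: 0.006
```

Run:
```python
from h import *
import cv2
p=np.load("box.npy")
a=imaging.camera("side");cv2.imwrite("pics/side1.png",a)
c=imaging.calibration("wrist");w=imaging.camera("wrist");
pts=b2w(p,[(-.128-d,y,.095) for d in(.06,.07,.08) for y in(-.154,-.054)]+[(-.1,-.21,.12),(-.161,.04,.13),(-.161,.16,.13)])
for u,v in proj("wrist",pts,c): cv2.circle(w,(int(u),int(v)),2,(0,0,255),-1)
cv2.imwrite("pics/wrist1.png",w)
T=tgtR(); rows([((.456,-.0729,.08),T)]); print(proj("wrist",pts,c).round(0).tolist())
```

```text
[-0.4, 1.8, 149.7, -0.0, 0.0, 0.003]
[[329.0, 244.0], [336.0, 148.0], [320.0, 244.0], [325.0, 148.0], [310.0, 244.0], [314.0, 148.0], [415.0, 304.0], [390.0, 25.0], [414.0, -199.0]]
```

View pics/wrist1.png

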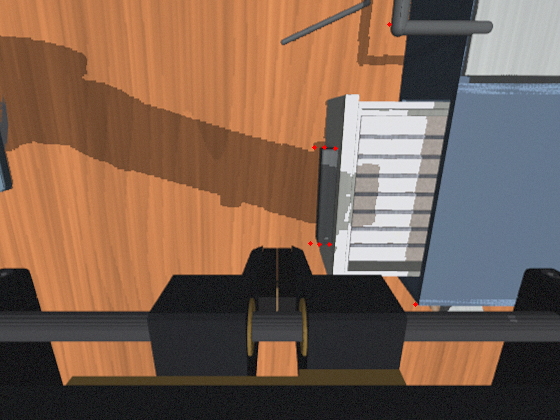

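View pics/side1.png

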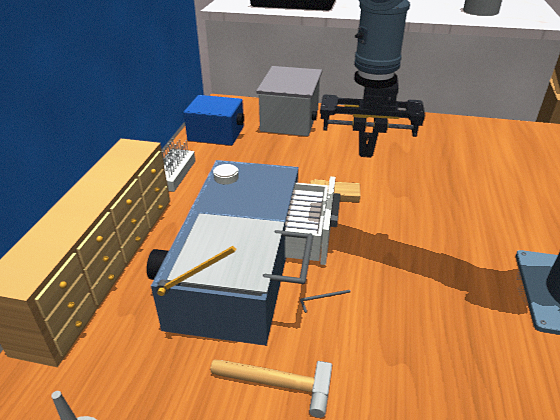

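Call:
{"name": "play_rows", "arguments": {"commands": [[0,2,50,0,0,0.003],[0,2,100,0,0,0.003],[0,2,150,0,0,0.003],[0,2,150,0,0,0.003],[10,2,150,0,0,0.003],[20,2,150,0,0,0.003],[25,2,150,0,0,0.003],[30,2,150,0,0,0.003],[35,2,150,0,0,0.003],[40,2,150,0,0,0.003],[45,2,150,0,0,0.003],[50,2,150,0,0,0.003],[55,2,150,0,0,0.003],[60,2,150,0,0,0.003],[65,2,150,0,0,0.003],[70,2,150,0,0,0.003],[75,2,150,0,0,0.003],[75,2,150,0,0,0.003]]}}

```text
t: 5.38
tool_pos: [0.5319, -0.0705, 0.0798]
tcp_rot: [3.14, 0.08, 0.001]
ft_force: [-0.7, 0.7, -0.2]
gripper_width: 0.006
```

Call:
{"name": "play_rows", "arguments": {"commands": [[2,0,0,0,0,0],[4,0,0,0,0,0],[6,0,0,0,0,0],[8,0,0,0,0,0],[10,0,0,0,0,0],[12,0,0,0,0,0],[14,0,0,0,0,0],[14,0,0,0,0,0]]}}

```text
t: 6.38
tool_pos: [0.5456, -0.0699, 0.0798]
tcp_rot: [3.14, 0.08, 0.001]
ft_force: [0.2, 0.5, -0.1]
gripper_width: 0.006
```

Run:
```python
from h import *
import cv2
p=np.load("box.npy")
w=imaging.camera("wrist");cv2.imwrite("pics/wrist2.png",w)
w=imaging.camera("side");cv2.imwrite("pics/side2.png",cv2.resize(w[150:350,140:430],None,fx=2.7,fy=2.7,interpolation=cv2.INTER_CUBIC))
s=bot.observe();print(s["tool_pos"],s["ft_force"])
```

```text
[ 0.54550147 -0.06988746  0.07978075] [-0.28977618 -0.44669939  0.54254579]
```

View pics/side2.png

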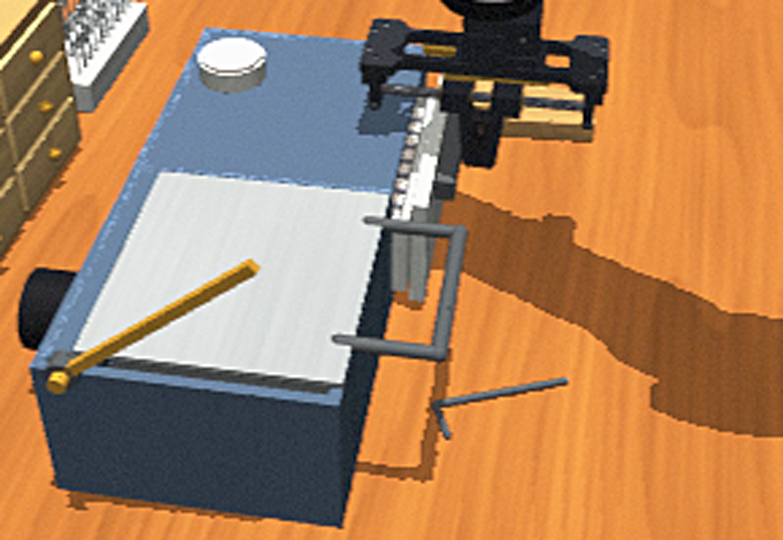

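View pics/wrist2.png

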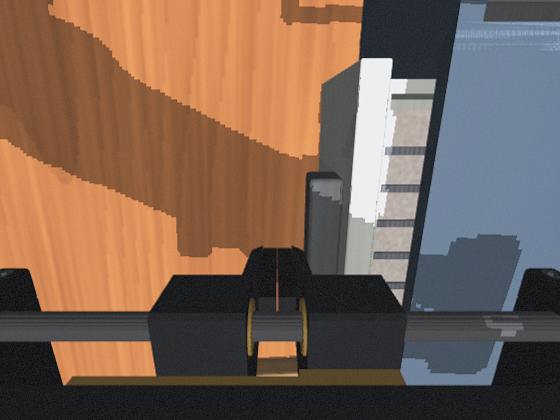

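Call:
{"name": "play_rows", "arguments": {"commands": [[2,0,0,0,0,0],[4,0,0,0,0,0],[6,0,0,0,0,0],[8,0,0,0,0,0],[8,0,0,0,0,0]]}}

```text
t: 7.1
tool_pos: [0.553, -0.0695, 0.0797]
tcp_rot: [-3.141, -0.08, 0.001]
ft_force: [-2.7, -0.5, 1.7]
gripper_width: 0.006
```

Call:
{"name": "play_rows", "arguments": {"commands": [[1,0,0,0,0,0],[2,0,0,0,0,0],[3,0,0,0,0,0],[4,0,0,0,0,0]]}}

```text
t: 7.6
tool_pos: [0.5579, -0.0692, 0.0797]
tcp_rot: [3.14, 0.08, 0.002]
ft_force: [-2.0, -0.1, 0.4]
gripper_width: 0.003
```

Call:
{"name": "play_rows", "arguments": {"commands": [[1,0,0,0,0,0],[2,0,0,0,0,0],[3,0,0,0,0,0]]}}

```text
t: 7.98
tool_pos: [0.5601, -0.0691, 0.0797]
tcp_rot: [-3.14, -0.08, 0.001]
ft_force: [-3.9, -0.4, 2.5]
gripper_width: 0.005
```

Call:
{"name": "play_rows", "arguments": {"commands": [[1,0,0,0,0,0],[2,0,0,0,0,0],[3,0,0,0,0,0]]}}

```text
t: 8.35
tool_pos: [0.5602, -0.0691, 0.0796]
tcp_rot: [-3.139, -0.079, 0.01]
ft_force: [-13.2, 0.3, 12.7]
gripper_width: 0.007
```

Call:
{"name": "play_rows", "arguments": {"commands": [[1,0,0,0,0,0],[2,0,0,0,0,0],[2,0,0,0,0,0]]}}

```text
t: 8.72
tool_pos: [0.5602, -0.0691, 0.0795]
tcp_rot: [-3.139, -0.078, 0.015]
ft_force: [-18.3, 0.7, 17.1]
gripper_width: 0.006
```

Call:
{"name": "play_rows", "arguments": {"commands": [[-5,0,0,0,0,0],[-20,0,0,0,0,0],[-60,0,0,0,0,0],[-60,0,-50,0,0,0],[-60,0,-100,0,0,0],[-60,0,-130,0,0,0],[-60,0,-130,0,0,0]]}}

```text
t: 9.6
tool_pos: [0.5078, -0.0719, 0.2121]
tcp_rot: [-3.14, -0.081, -0.01]
ft_force: [0.3, -0.3, 0.0]
gripper_width: 0.003
```

Run:
```python
from h import *
import cv2
p=np.load("box.npy")
c=imaging.calibration("wrist");w=imaging.camera("wrist")
pts=b2w(p,[(-.128-d,y,.095) for d in(0,.006) for y in(-.154,-.054)]+[(-.1,-.21,.12),(-.161,.04,.13)]+[(-.112,y,.107) for y in (-.204,-.004)])
for u,v in proj("wrist",pts,c): cv2.circle(w,(int(round(u)),int(round(v))),1,(0,0,255),-1)
cv2.imwrite("pics/wrist3.png",w)
w=imaging.camera("side")
for u,v in proj("side",pts): cv2.circle(w,(int(round(u)),int(round(v))),0,(0,0,255),-1)
cv2.imwrite("pics/side3.png",cv2.resize(w[140:350,140:400],None,fx=2.8,fy=2.8,interpolation=cv2.INTER_CUBIC))
s=bot.observe();print(s["tool_pos"],s["ft_force"])
```

```text
[ 0.50565423 -0.07156133  0.20950708] [-1.04012424  0.0432652  -0.77995485]
```

View pics/side3.png

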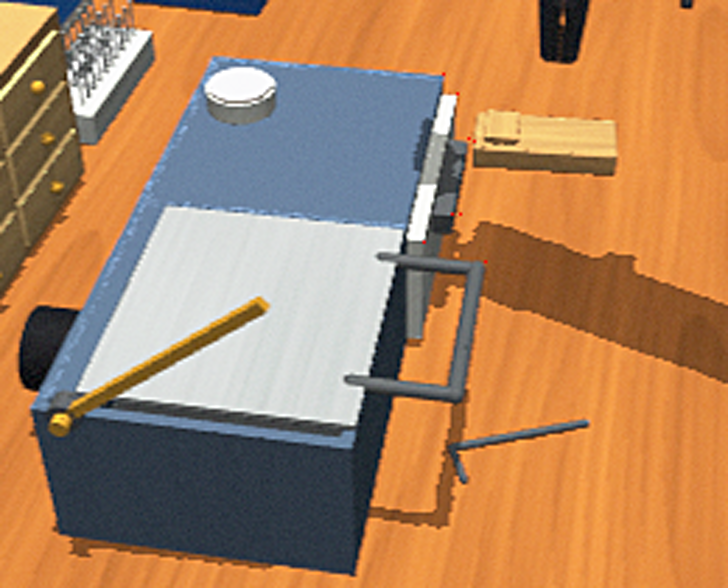

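View pics/wrist3.png

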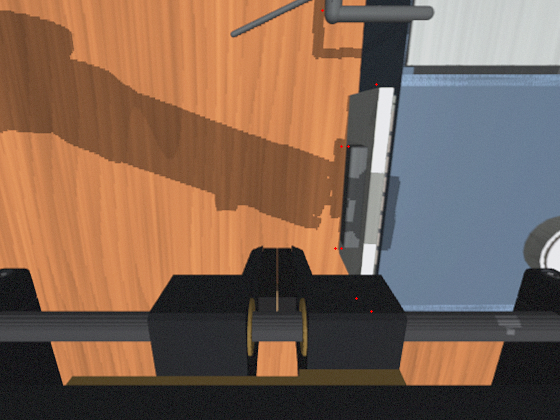

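Run:
```python
from h import *
rows([((.52,.05,.22),tgtR())])
```

```text
[20.6, -120.7, -10.4, -0.0, -0.001, -0.002]
```

Call:
{"name": "play_rows", "arguments": {"commands": [[10,-50,-10,0,0,0],[20,-90,-10,0,0,0],[20,-120,-10,0,0,0],[20,-120,-10,0,0,0],[20,-120,-10,0,0,0]], "fingers": 60}}

```text
t: 10.32
tool_pos: [0.5188, 0.0478, 0.2189]
tcp_rot: [3.14, 0.079, -0.002]
ft_force: [-0.1, -0.5, 0.5]
gripper_width: 0.55
```

Run:
```python
from h import *
import cv2
p=np.load("box.npy")
c=imaging.calibration("wrist");w=imaging.camera("wrist")
pts=b2w(p,[(-.155,y,.124) for y in(.04,.1,.16)]+[(-.1,y,.127) for y in(.005,.195)]+[(-.1,.0,.12)])
q=proj("wrist",pts,c);print(q.round(0).tolist())
for u,v in q: cv2.circle(w,(int(round(u)),int(round(v))),2,(0,0,255),-1)
cv2.imwrite("pics/wrist4.png",w)
s=bot.observe();print(s["t"],s["tool_pos"],s["ft_force"])
```

```text
[[301.0, 178.0], [302.0, 103.0], [304.0, 14.0], [363.0, 219.0], [388.0, -48.0], [360.0, 221.0]]
10.375 [0.51891193 0.04744089 0.21910606] [-1.05247651 -0.88024529  0.3321681 ]
```

View pics/wrist4.png

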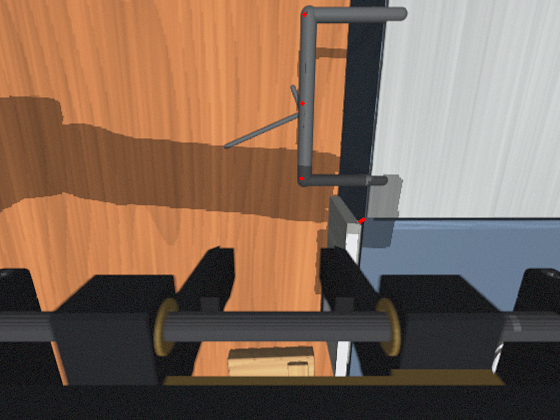

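Run:
```python
from h import *
c=imaging.calibration("wrist");C["wrist"]=c
for u,v in((308,14),(303,180),(306,97)): print(onplane("wrist",u,v,.124).round(4))
rows([((.5375,.137,.20),tgtR()),((.5375,.137,.104),tgtR())])
```

```text
[0.5352 0.1954 0.124 ]
[0.5411 0.074  0.124 ]
[0.5383 0.1397 0.124 ]
[23.0, -88.6, 19.0, 0.001, 0.001, -0.004]
[23.1, -88.6, 115.0, 0.001, 0.001, -0.004]
```

Call:
{"name": "play_rows", "arguments": {"commands": [[12,-45,10,0,0,0],[24,-88,19,0,0,0],[24,-88,19,0,0,0],[24,-88,45,0,0,0],[24,-88,70,0,0,0],[24,-88,95,0,0,0],[24,-88,110,0,0,0],[24,-88,115,0,0,0],[24,-88,115,0,0,0],[24,-88,115,0,0,0]], "fingers": 44}}

```text
t: 11.62
tool_pos: [0.5393, 0.1381, 0.1055]
tcp_rot: [-3.14, -0.08, -0.002]
ft_force: [-0.6, 0.1, -0.8]
gripper_width: 0.499
```

Run:
```python
from h import *
import cv2
w=imaging.camera("wrist");cv2.imwrite("pics/wrist5.png",w)
s=bot.observe();print(s["t"],s["tool_pos"],s["ft_force"])
w=imaging.camera("side");cv2.imwrite("pics/side5.png",cv2.resize(w[140:350,140:400],None,fx=2.8,fy=2.8,interpolation=cv2.INTER_CUBIC))
```

```text
11.675 [0.53926121 0.13819978 0.10549824] [ 0.73323375  0.87991951 -0.78884594]
```

View pics/wrist5.png

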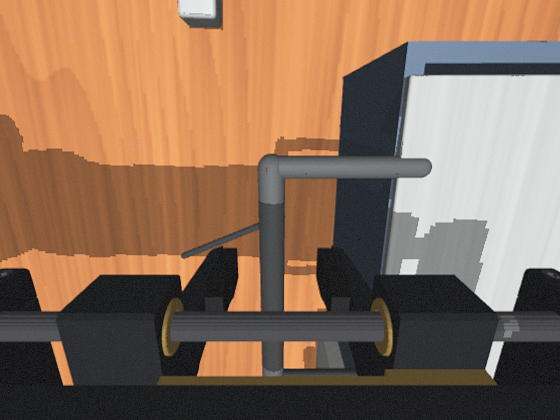

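View pics/side5.png

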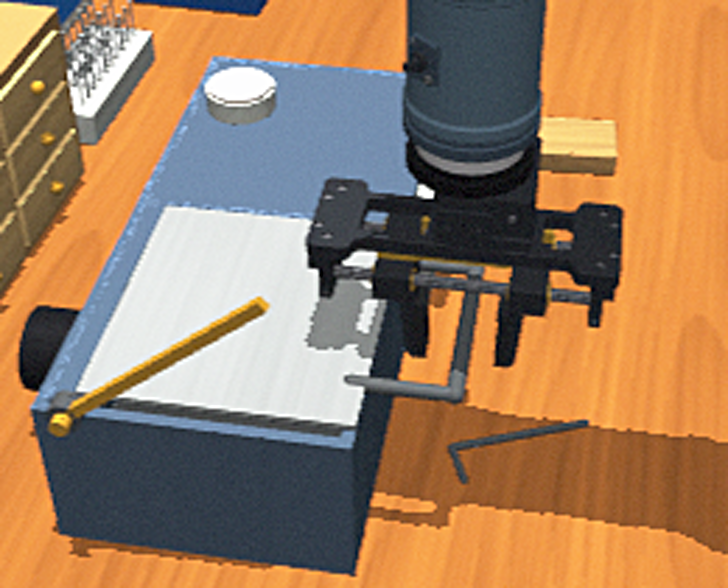

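Call:
{"name": "play_rows", "arguments": {"commands": [[-1.5,0,0,0,0,0],[-1.5,0,0,0,0,0],[-1.5,0,0,0,0,0],[-1.5,0,0,0,0,0],[-1.5,0,0,0,0,0],[-1.5,0,0,0,0,0]], "fingers": 0, "force": 20}}

```text
t: 12.48
tool_pos: [0.5369, 0.138, 0.1047]
tcp_rot: [-3.141, -0.08, 0.001]
ft_force: [-1.2, 0.2, 1.8]
gripper_width: 0.123
```

Run:
```python
from h import *
s=bot.observe();print(s["t"],s["tool_pos"],s["ft_force"],s["wrist_torque"],s["gripper_width"]*88.1)
p=np.load("box.npy");print(b2w(p,[(-.155,.1,.124),(.075,.1,.124)]))
```

```text
12.475 [0.53691972 0.13799883 0.1046748 ] [-1.20550343  0.18793925  1.82069338] [-0.0858369   0.3539544   0.03713493] 10.87980660039848
[[0.53545319 0.13561476 0.124     ]
 [0.76512329 0.14792932 0.124     ]]
```

Call:
{"name": "play_rows", "arguments": {"commands": [[0.2,0,-10,0,0,0],[0.9,0,-20,0,0,0],[2,0,-30,0,0,0],[3.5,0,-39.9,0,0,0],[5.5,0,-49.8,0,0,0],[7.8,0,-59.5,0,0,0],[10.6,0,-69.2,0,0,0],[13.9,0,-78.7,0,0,0],[13.9,0,-78.7,0,0,0],[13.9,0,-78.7,0,0,0]]}}

```text
t: 13.72
tool_pos: [0.5514, 0.1388, 0.1834]
tcp_rot: [-3.141, -0.08, -0.001]
ft_force: [0.9, 0.5, -1.8]
gripper_width: 0.113
```

```bash
cat >> h.py <<'E'
def ang():
    s=bot.observe(); G=np.array([0.5369,0.1380,0.1047]); d=s["tool_pos"]-G
    psi=np.load("box.npy")[2]; u=d[0]*np.cos(psi)+d[1]*np.sin(psi)
    print("t",s["t"],s["tool_pos"].round(4),"u,v,w",(1e3*u).round(1),((-d[0]*np.sin(psi)+d[1]*np.cos(psi))*1e3).round(1),(1e3*d[2]).round(1),"ang",np.degrees(np.arctan2(d[2],.23-u)).round(2),"rad",np.hypot(d[2],.23-u).round(4),"F",s["ft_force"].round(1),"T",s["wrist_torque"].round(2),"w",s["gripper_width"]*88.1)
E
python3 - <<'E'
from h import *
import cv2
ang()
w=imaging.camera("side");cv2.imwrite("pics/side6.png",cv2.resize(w[60:350,140:440],None,fx=2,fy=2,interpolation=cv2.INTER_CUBIC))
E
```

```text
t 13.725 [0.5514 0.1388 0.1834] u,v,w 14.5 -0.0 78.7 ang 20.06 rad 0.2294 F [ 0.9  0.5 -1.8] T [ 0.01 -0.1   0.  ] w 9.919865340202799
```

View pics/side6.png

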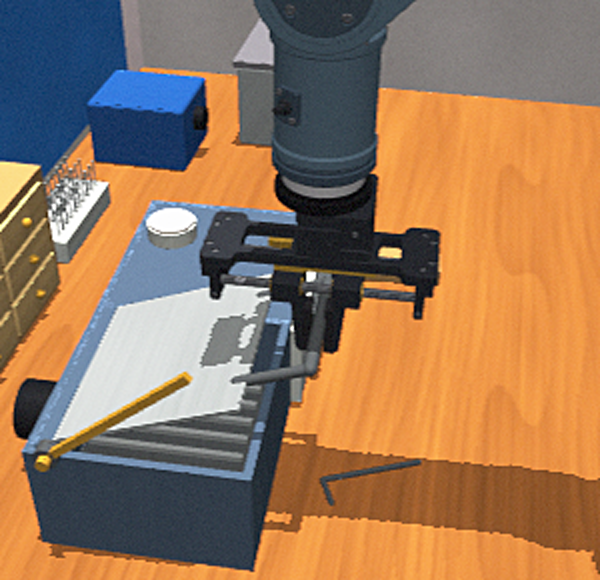

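Call:
{"name": "play_rows", "arguments": {"commands": [[3.6,0,-9.3,0,0,0],[7.6,0,-18.5,0,0,0],[12.1,0,-27.5,0,0,0],[16.9,0,-36.3,0,0,0],[22.1,0,-44.9,0,0,0],[27.7,0,-53.2,0,0,0],[33.6,0,-61.3,0,0,0],[39.9,0,-69.1,0,0,0],[46.5,0,-76.7,0,0,0],[53.5,0,-83.9,0,0,0],[53.5,0,-83.9,0,0,0]]}}

```text
t: 15.15
tool_pos: [0.6082, 0.1417, 0.2672]
tcp_rot: [3.14, 0.08, 0.012]
ft_force: [16.7, 3.5, -20.0]
gripper_width: 0.11
```

Run:
```python
from h import *
ang()
```

```text
t 15.15 [0.6082 0.1417 0.2672] u,v,w 71.4 -0.2 162.5 ang 45.69 rad 0.2271 F [ 16.7   3.5 -20. ] T [ 0.37 -3.21  0.03] w 9.687503712630582
```

Run:
```python
from h import *
import cv2
for n in("side","scene","wrist"):
    w=imaging.camera(n); cv2.imwrite(f"pics/{n}7.png",w)
    if n!="wrist":
        k=(slice(30,330),slice(140,440)) if n=="side" else (slice(60,300),slice(180,480)); cv2.imwrite(f"pics/{n}7z.png",cv2.resize(w[k],None,fx=2,fy=2,interpolation=cv2.INTER_CUBIC))
ang()
```

```text
t 15.3 [0.6076 0.1416 0.2666] u,v,w 70.8 -0.1 161.9 ang 45.49 rad 0.2271 F [ 18.2   2.2 -19. ] T [ 0.36 -3.33  0.02] w 9.473192595742415
```

View pics/side7z.png

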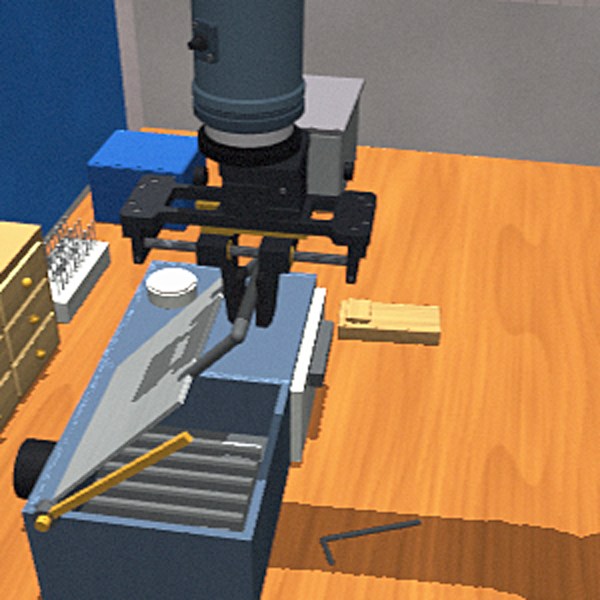

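View pics/scene7z.png

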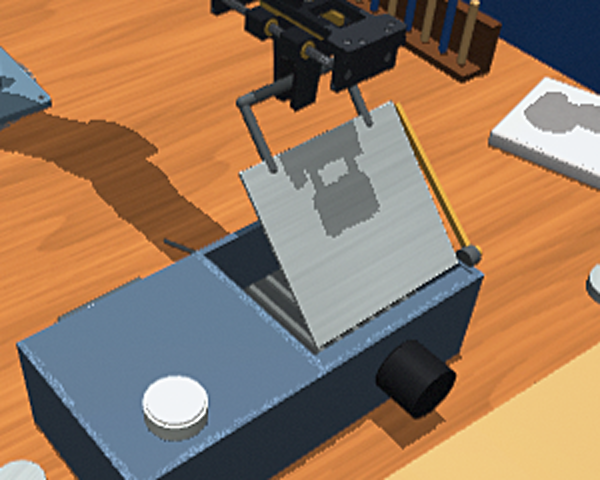

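View pics/wrist7.png

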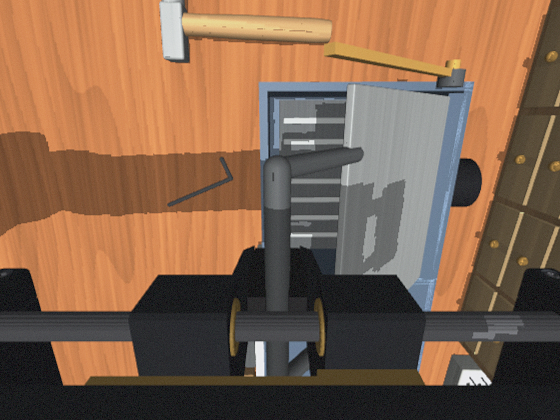

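Call:
{"name": "play_rows", "arguments": {"commands": [[1,0,0.4,0,0,0],[2,0,0.8,0,0,0],[3,0,1.2,0,0,0],[3,0,1.2,0,0,0]]}}

```text
t: 15.8
tool_pos: [0.6075, 0.1416, 0.2664]
tcp_rot: [-3.14, -0.08, 0.0]
ft_force: [2.3, 1.4, -1.8]
gripper_width: 0.105
```

Run:
```python
from h import *
ang()
```

```text
t 15.8 [0.6075 0.1416 0.2664] u,v,w 70.7 -0.1 161.7 ang 45.42 rad 0.227 F [ 2.3  1.4 -1.8] T [ 0.18 -0.25  0.03] w 9.275759779797633
```

Call:
{"name": "play_rows", "arguments": {"commands": [[3.7,0,-3.2,0,0,0],[7.4,0,-6.4,0,0,0],[11,0,-9.4,0,0,0],[14.5,0,-12.2,0,0,0],[14.5,0,-12.2,0,0,0]], "force": 12}}

```text
t: 16.42
tool_pos: [0.6223, 0.1424, 0.2788]
tcp_rot: [-3.14, -0.08, -0.001]
ft_force: [-1.1, 1.3, 1.1]
gripper_width: 0.104
```

Run:
```python
from h import *
import cv2
p=np.load("box.npy")+[.0015,0,0]
for n in("side","scene"):
    w=imaging.camera(n)
    for a,col in((46,(255,0,0)),(50,(0,255,0)),(54,(0,0,255))):
        a=np.radians(a)
        pts=b2w(p,[(.075-.230*np.cos(a),y,.124+.23*np.sin(a)) for y in(.046,.154)]+[(.075-.175*np.cos(a),y,.124+.175*np.sin(a)) for y in(.005,.195)])
        for u,v in proj(n,pts): cv2.circle(w,(int(round(u)),int(round(v))),1,col,-1)
    k=(slice(30,330),slice(140,440)) if n=="side" else (slice(60,300),slice(230,480)); cv2.imwrite(f"pics/{n}8z.png",cv2.resize(w[k],None,fx=2,fy=2,interpolation=cv2.INTER_CUBIC))
ang()
```

```text
t 16.525 [0.6218 0.1424 0.2785] u,v,w 85.1 -0.1 173.8 ang 50.17 rad 0.2263 F [-1.1  0.9  2.4] T [0.12 0.34 0.03] w 9.297715491783848
```

View pics/side8z.png

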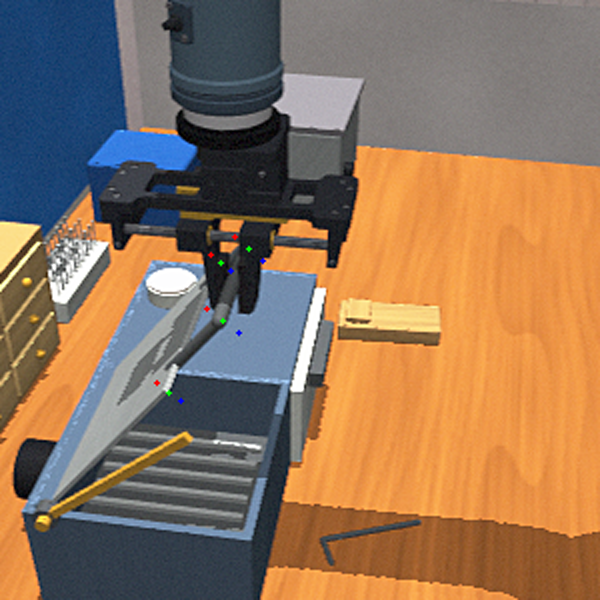

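View pics/scene8z.png

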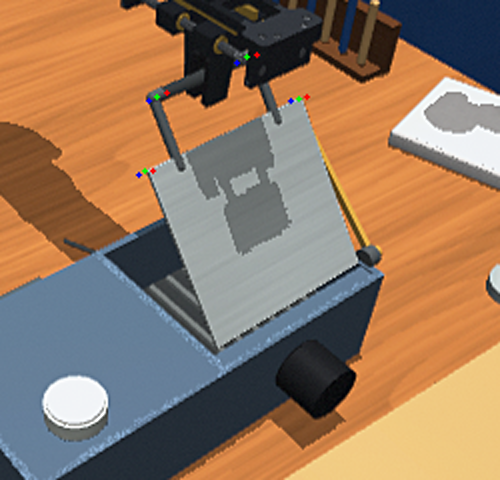

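Call:
{"name": "play_rows", "arguments": {"commands": [[-4.1,0,3.4,0,0,0],[-8.3,0,6.8,0,0,0],[-12.3,0,10.4,0,0,0],[-16.3,0,14.1,0,0,0],[-20.2,0,17.9,0,0,0],[-24,0,21.8,0,0,0],[-27.7,0,25.8,0,0,0],[-31.3,0,29.8,0,0,0],[-31.3,0,29.8,0,0,0]]}}

```text
t: 17.65
tool_pos: [0.5907, 0.1407, 0.248]
tcp_rot: [3.14, 0.08, 0.001]
ft_force: [4.8, 2.1, -3.7]
gripper_width: 0.106
```

Run:
```python
from h import *
ang()
```

```text
t 17.65 [0.5907 0.1407 0.248 ] u,v,w 53.9 -0.2 143.3 ang 39.14 rad 0.2271 F [ 4.8  2.1 -3.7] T [ 0.32 -0.93  0.  ] w 9.340466720236172
```

Call:
{"name": "play_rows", "arguments": {"commands": [[-2.6,0,4.1,0,0,0],[-5.7,0,8.1,0,0,0],[-8.7,0,12.2,0,0,0],[-11.6,0,16.3,0,0,0],[-14.4,0,20.4,0,0,0],[-17.2,0,24.6,0,0,0],[-19.8,0,28.9,0,0,0],[-22.3,0,33.2,0,0,0],[-22.3,0,33.2,0,0,0]]}}

```text
t: 18.77
tool_pos: [0.5682, 0.1396, 0.215]
tcp_rot: [3.14, 0.08, -0.001]
ft_force: [2.3, 0.8, -0.3]
gripper_width: 0.101
```

Run:
```python
from h import *
import cv2
p=np.load("box.npy")+[.0015,0,0]
for n in("side","scene"):
    w=imaging.camera(n)
    cv2.imwrite(f"pics/{n}9raw.png",w)
    for a,col in((26,(255,0,0)),(30,(0,255,0)),(34,(0,0,255))):
        a=np.radians(a)
        pts=b2w(p,[(.075-.230*np.cos(a),y,.124+.23*np.sin(a)) for y in(.046,.154)]+[(.075-.175*np.cos(a),y,.124+.175*np.sin(a)) for y in(.005,.195)])
        for u,v in proj(n,pts): cv2.circle(w,(int(round(u)),int(round(v))),0,col,-1)
    k=(slice(30,330),slice(140,440)) if n=="side" else (slice(80,300),slice(230,480)); cv2.imwrite(f"pics/{n}9z.png",cv2.resize(w[k],None,fx=2 if n=="side" else 3,fy=2 if n=="side" else 3,interpolation=cv2.INTER_NEAREST)[:600])
ang()
```

```text
t 18.875 [0.5684 0.1396 0.2154] u,v,w 31.6 -0.1 110.7 ang 29.15 rad 0.2272 F [ 0.9  1.  -1.4] T [ 0.21 -0.21 -0.04] w 9.090637002955951
```

View pics/side9z.png

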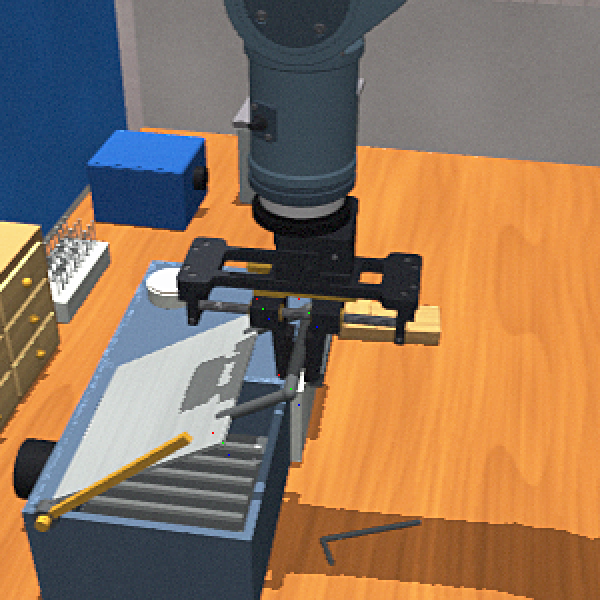

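View pics/scene9z.png

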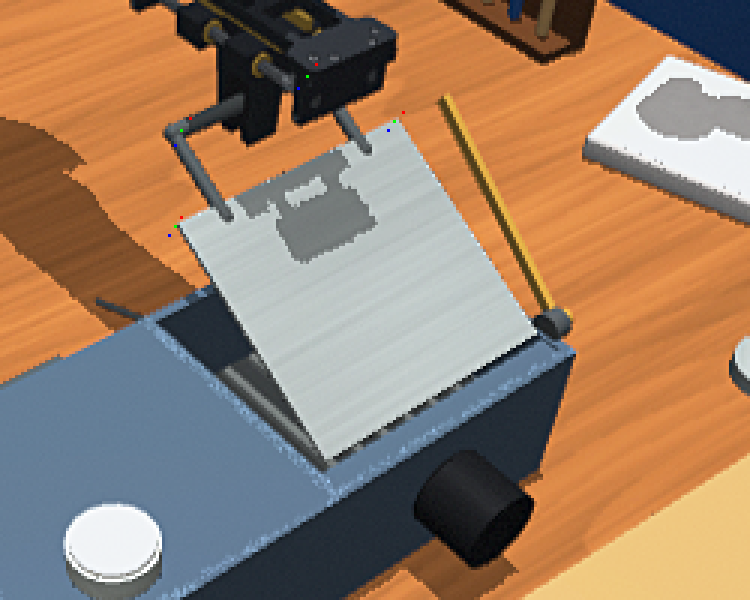

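Call:
{"name": "play_rows", "arguments": {"commands": [[0,0,0,0,0,0],[0,0,0,0,0,0],[0,0,0,0,0,0],[0,0,0,0,0,0],[0,0,0,0,0,0],[0,0,0,0,0,0],[0,0,0,0,0,0],[0,0,0,0,0,0]]}}

```text
t: 19.88
tool_pos: [0.5684, 0.1396, 0.2153]
tcp_rot: [-3.141, -0.08, 0.0]
ft_force: [1.3, 1.1, -0.0]
gripper_width: 0.102
```

Run:
```python
from h import *
import cv2
ang(); print(np.abs(bot.observe()["dq"]).max())
for n in("side","scene"):
    w=imaging.camera(n); o=cv2.imread(f"pics/{n}9raw.png"); d=cv2.absdiff(w,o).max(2); print(n,(d>40).sum())
    cv2.imwrite(f"pics/{n}10.png",w)
w=imaging.camera("wrist");cv2.imwrite("pics/wrist10.png",w)
```

```text
t 19.875 [0.5684 0.1396 0.2153] u,v,w 31.6 -0.1 110.6 ang 29.14 rad 0.2272 F [ 1.3  1.1 -0. ] T [ 0.09 -0.18 -0.04] w 8.955794409767982
0.0020062263815744637
side 416
scene 56
```

View pics/wrist10.png

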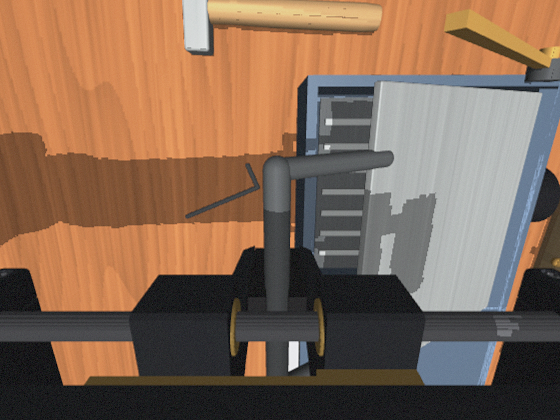

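View pics/scene10.png

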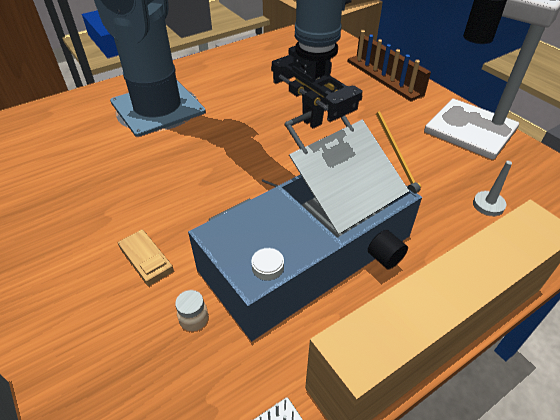

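Call:
{"name": "play_rows", "arguments": {"commands": [[0,0,0,0,0,0],[0,0,0,0,0,0],[0,0,0,0,0,0],[0,0,0,0,0,0],[0,0,0,0,0,0],[0,0,0,0,0,0],[0,0,0,0,0,0],[0,0,0,0,0,0],[0,0,0,0,0,0],[0,0,0,0,0,0],[0,0,0,0,0,0],[0,0,0,0,0,0],[0,0,0,0,0,0],[0,0,0,0,0,0],[0,0,0,0,0,0],[0,0,0,0,0,0]]}}

```text
t: 22.02
tool_pos: [0.5684, 0.1396, 0.2153]
tcp_rot: [3.141, 0.08, -0.0]
ft_force: [-0.4, 0.6, -0.2]
gripper_width: 0.102
```

Run:
```python
from h import *
import cv2
ang()
for n in("side","scene"):
    w=imaging.camera(n); o=cv2.imread(f"pics/{n}10.png"); d=cv2.absdiff(w,o).max(2); print(n,(d>40).sum())
    k=(slice(140,240),slice(220,360)) if n=="side" else (slice(80,170),slice(270,390))
    cv2.imwrite(f"pics/{n}11.png",cv2.resize(w[k],None,fx=5,fy=5,interpolation=cv2.INTER_CUBIC))
for i in range(3):
  ang(); imaging.camera("wrist")
```

```text
t 22.025 [0.5684 0.1396 0.2153] u,v,w 31.6 -0.1 110.6 ang 29.14 rad 0.2272 F [-0.4  0.6 -0.2] T [ 0.02 -0.04  0.02] w 8.98333952052446
side 2
scene 6
t 22.125 [0.5684 0.1396 0.2153] u,v,w 31.6 -0.1 110.6 ang 29.14 rad 0.2272 F [-0.6  0.1 -0.6] T [ 0.03 -0.02  0.01] w 9.328764478577662
t 22.175 [0.5684 0.1396 0.2153] u,v,w 31.6 -0.1 110.6 ang 29.14 rad 0.2272 F [ 0.4  0.5 -0.9] T [ 0.06 -0.01 -0.01] w 9.150975454832619
t 22.225 [0.5684 0.1396 0.2153] u,v,w 31.6 -0.1 110.6 ang 29.14 rad 0.2272 F [-0.2  0.9 -0.4] T [ 0.04 -0.04  0.02] w 9.22250569959805
```

View pics/side11.png

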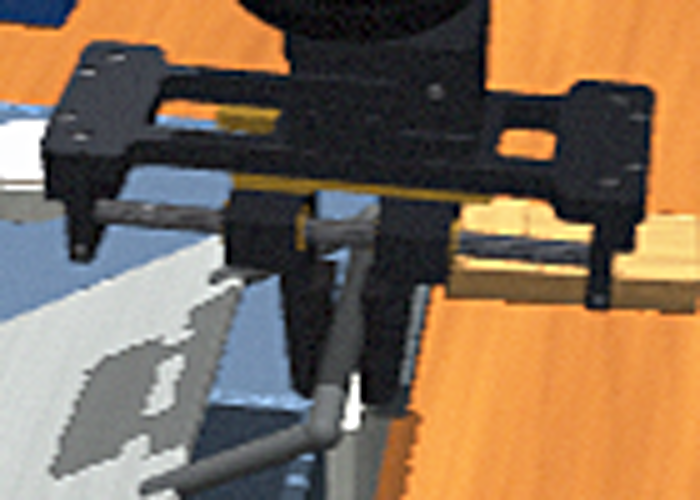

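View pics/scene11.png

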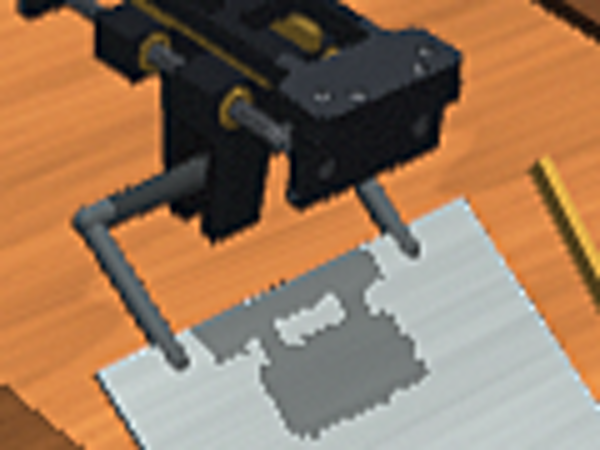

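Run:
```python
from rig import bot
print(bot.hand_in())
```

```text
the job is handed in; nothing more can be done
None
```

The job is done and handed in at about 22 s. The drawer is home and the cover is held still in the gripper, about ten degrees short of balance.

- **Drawer:** With the cover closed, I pushed it in at its pull until it met a hard stop at about 18 N. I then backed off. The pictures showed the pull at its home position with no gap, and the drawer still there at 30 degrees, as far as the gripper let the side camera see.
- **Cover raised:** I pinched the pull bar and raised the cover to about 50–51 degrees, held throughout, so it never went near its stop.
- **Cover at the end:** I brought it down and kept hold of it at about 30 degrees. Two seconds of holding showed no drift: arm position unchanged, under about 1.5 N at the wrist, and side and scene pictures unchanged.
- **Other things:** The tin, jar, hex key, mallet and bench pin looked unmoved wherever they showed in the pictures.

**Checks that disagreed:**
- **Bar shift:** On the way up the bar rolled about 4 mm along the pads. This raised the wrist force to about 26 N until I eased it off and lowered the grip from 20 to 12 N.
- **Cover angle:** Because of that shift, the final angle reads 29.1 degrees from the tool position and 30.4 degrees with the shift allowed for. The pictures fit about 30.
- **Finger opening:** It reads about 9 mm on the 12 mm bar, down from about 11 mm when first gripped. It held steady through the final hold.

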